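Load a floral foam block into a snap-shut cage holder

ROBOT

A 6-joint arm with a two-finger parallel gripper is mounted at the origin on the work surface. World frame = base frame: x ahead of the robot, y to its left, z up, the work surface at z = 0. Lengths are in m, angles in degrees, forces in N, time in s.
With the tool pointing down it reaches from about 0.375 to 0.75 m from the base axis. Payload 9 kg.
Tool frame: the origin (TCP) lies where the fingers leave the gripper's body, on its centre line; the fingertips stand 73 mm ahead of it and the grasp point (between the pads) lies 54 mm ahead of it (robot.tip_reach is the distance from the TCP to the fingertips, in m); z points along the fingers, y is the line along which they close (so a half turn about z gives the same grasp; the last joint's range is limited). The gripper opens to 85 mm and grips with 20 to 120 N. Pads are 22 mm wide; open, the fingers measure 114 mm over their backs; the gripper's body (76 mm by 85 mm) begins 54 mm behind the grasp point. The pads swing forward as they close: fully open they stand 13 mm farther back than shut.
Start: joints at [57.657, 5.964, 5.575, 89.605, 0, 77.527], TCP at [0.204, 0.564, 0.304] pointing down, gripper open.
Joint ranges: [-171.21, 171.21], [-48.23, 106.86], [-62.78, 66.21], [-105.2, 120.99], [-86.42, 89.51], [-180, 180]. Speed limits (degrees/s): [127.2, 127.2, 147.25, 180, 180, 180].

INTERFACE

Orientations are given as [roll, pitch, yaw] about the fixed x, y, z axes, in that order (R = Rz(yaw) Ry(pitch) Rx(roll)).
In Python, from plant import robot gives the robot as it stands. Calls block until the motion is done:
- robot.move_pose(position, orientation): joint-space move of the TCP to a pose.
- robot.line_to(position, vel=0.15, rotation=None, guard=None): straight line of the TCP; rotation=None keeps the orientation; vel is the mean speed in m/s. With guard (N) it stops when the force on the tool has changed by that much, and returns True; else False.
- robot.goto_joints(angles): joint-space move.
- robot.set_gripper(opening): finger opening in m; the grip force is fixed at half the most; returns when the fingers have stopped.
- robot.pause(seconds).
- robot.ik(position, orientation): joint angles nearest the present ones, or None.
- robot.observe(): the state.
- robot.grab_frame(name): name is "side" or "top"; returns the picture (384x512x3 uint8, blue, green, red); there is no depth.
- robot.get_calibration(name): a dict with "vertical_fov" (degrees; the focal length in pixels is half the picture's height over the tangent of half this angle, whatever the lens; pixels are square), "cx", "cy" (the principal point, pixels), "rvec" (rotation vector, rad) and "tvec" (3), from world to camera coordinates, as OpenCV has them. Camera axes: x right, y down, z forward; pixel columns grow to the right and rows downward; lengths in m; the calibration is good to about 2 mm. A picture is of the moment at which its call begins. get_calibration takes no time and is no camera call.
A pose or a line that the arm cannot do raises robot.IKError and nothing moves.
- robot.job_done(): hands the job in; it is judged then, once.
The state is a dict: "time": time; "q": joint angles; "qvel": joint speeds; "joint_torque": joint torques, N m; "tool_pos": TCP position; "tcp_rot": TCP orientation; "ft_force": force on the tool from outside, world axes, zero at the start; "torque": the same for the moment, N m; "gripper_width": finger opening in m; "gripper_force": force on a finger pad.
Only numpy, scipy, OpenCV 4.12 (cv2) and the standard library are available. Lean on these libraries where they do the work, as an engineer would, in place of code of your own. Each camera call takes 0.05 s, during which the arm holds its last target. There are 200 camera calls.

TASK

Load the foam holder that is stuck to the florist's counter: press its thumb tab in to free the lattice cage and swing the cage right back, lay the full-length foam block flat in the tray, then swing the cage shut over it and press it down until the tab snaps home. Leave the short offcut, the can, the jar and the ribbon spool where they stand.

Things in the scene. Friction and masses are not known exactly. Their poses are not given: they have to be found in the camera images.
- holder: Plastic foam holder (grey tray, white cage) stuck to the counter by its suction foot; it does not move. Origin on the counter under the middle of the tray; +x runs along it from the thumb tab (front) to the hinge (back), y across, z up. Tray outside 143 x 72 mm, inside 137 x 66 mm, floor 18 mm and wall tops 42 mm above the counter
- tray_floor (a point): Centre of the tray's inner floor, 18 mm above the counter, axes as the holder
- cage (a joint): Angle of the lattice cage about its hinge (rad): 0 shut; grows as its front rises and goes over backwards; stops at 1.9. Cage and tab weigh 0.13 kg, light friction. It balances near 1.35: past 1.5 it falls back and stays open at 1.9, below 1.1 it falls towards shut and comes to rest with its barb on the keeper bar at about 0.07; then 10 to 15 N down on its front snaps it shut
- cage_top (a point): Middle of the cage's top front bar, where to press it down. Shut, it is 75 mm ahead of the holder's middle, 80 mm up. The shut cage spans x -77..74, y +-37.5, z 43..80 mm in the holder's axes, inside top at 76, bars 4 mm thick; across its top at x -75, -34, 3, 38, 72, along it at y +-19, +-35.5. Moves with the cage
- hinge_line (a point): Middle of the cage's hinge pin, 78 mm behind the holder's middle (+x), 42 mm above the counter; the pin lies along the holder's y
- tab (a joint): How far the thumb tab is pressed in towards the hinge (m): 0 sprung out, 0.007 fully in; spring 1.6 N rising to 7.2 N. It rides on the cage. While the cage is shut the tab's barb is hooked under the keeper bar: the cage cannot rise until the tab is in by about 0.005. Once the cage is up 0.1 rad the tab may be let go
- tab_face (a point): Middle of the thumb tab's outer face: a ribbed upright pad 44 mm wide (y), 24 mm high (52 to 76 mm above the counter when shut), 6 mm thick, facing the holder's -x, 117 mm from its middle, 17 mm proud of the keeper bar. Behind it a tongue reaches to 28 mm above the counter, 88 mm from the middle, with the barb above its foot (39 mm up, out to 97.5 mm). Moves with tab and cage
- keeper (a point): Middle of the fixed round keeper bar in front of the tray, 7 mm thick, 52 mm long along the holder's y, 96.5 mm ahead of the holder's middle (-x), its top 47.5 mm above the counter, behind and below the thumb pad
- foam_center (a point): Centre of the full-length foam block to load: green, 126 x 58 x 52 mm (its x, y, z), lying flat, about 0.25 kg. Seated in the tray its centre is 26 mm above the tray floor and its top 28 mm above the tray walls
- offcut_center (a point): Centre of the short foam offcut: same green foam and section but only 74 mm long; to be left alone
- can_center (a point): Centre of a leaf-shine spray can, 53 mm across, 178 mm tall, standing; to be left alone
- jar_center (a point): Centre of a white ceramic jar, 76 mm across, 118 mm tall, standing; to be left alone
- spool_center (a point): Centre of a ribbon spool lying flat, 90 mm across, 36 mm tall; to be left alone
Mind the look-alikes: they are no part of the job. Leave any blue or red look-alike of the part that bears foam_center alone.

How it is judged:
By the outcome, as a careful person would: the job done as asked, in the order asked, and still so for the second after the job is handed in, with the robot touching nothing.
It also fails if it takes over 72 s, if anything falls off the work surface, if the arm or the gripper's body presses on something with over 40 N, if the wrist force passes 120 N, or if a joint passes its speed limit or range.

## Working session

There is one attempt and no reset: what is moved stays moved. The work goes in short steps, each a Python script; the robot and the scene stay as the last script left them, time stands still between calls to the robot, and variables do not carry over. Pictures are saved under pics/ and viewed, at most 10 in all, crops included, and the job is handed in when it is done.

```bash
mkdir -p pics; ls; python3 - <<'E'
from plant import robot
import cv2,numpy as np
for n in("side","top"):
    f=robot.grab_frame(n); cv2.imwrite(f"pics/{n}0.png",f); c=robot.get_calibration(n)
    R=cv2.Rodrigues(np.array(c["rvec"],float))[0]; print(n,c,"campos",-R.T@np.array(c["tvec"]).ravel())
o=robot.observe();print(o)
E
```

```text
pics
side {'vertical_fov': 56.03973654238826, 'cx': 251.34782798782712, 'cy': 190.78480293950378, 'rvec': array([ 2.30779956, -0.03952427,  0.04416531]), 'tvec': array([-0.45488785,  0.08169364,  0.97752832])} campos [ 0.41191434 -0.68712376  0.72618588]
top {'vertical_fov': 48.804331693306, 'cx': 262.79215118357865, 'cy': 195.22676459256687, 'rvec': array([ 2.19345043, -2.18218879,  0.0445601 ]), 'tvec': array([0.02963535, 0.44856164, 1.18348814])} campos [0.38420373 0.01620983 1.20617359]
{'time': 0.1, 'q': array([ 5.76590503e+01,  5.99550260e+00,  5.53382544e+00,  8.96051365e+01,
       -6.33810092e-04,  7.75255103e+01]), 'qvel': array([ 0.06555404, -0.08871408,  0.06616162,  0.04790504, -0.09696632,
        0.06180504]), 'joint_torque': array([ 5.44941882e-03, -5.58210433e+01,  5.04716778e+01,  1.32008138e-02,
       -3.03430024e-04,  1.28018854e-05]), 'tool_pos': array([0.2037909 , 0.56411379, 0.30321911]), 'tcp_rot': array([-1.79934627e+02, -1.38132229e-02,  1.60133533e+02]), 'ft_force': array([ 0.34572493, -0.21954942, -0.35293849]), 'torque': array([-0.05390801,  0.02043726,  0.01558198]), 'gripper_force': 0.0, 'gripper_width': 0.08519317729420763}
```

View pics/top0.png

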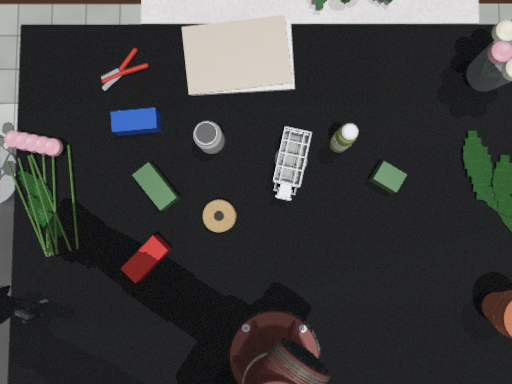

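View pics/side0.png

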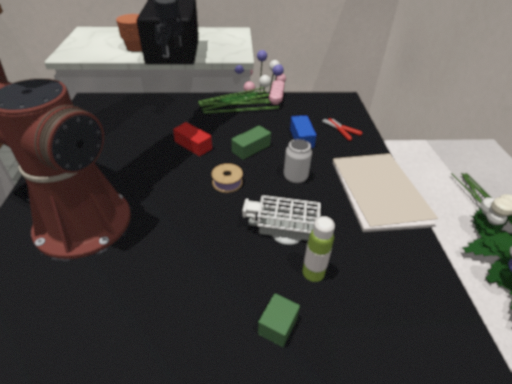

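The top view shows the full green block at (155,187), the offcut at (389,177), the holder from its tab at (285,192) to its hinge at (293,130), the can at (345,135), the jar at (208,137) and the spool at (219,216). Next I measure them.

```bash
cat > h.py <<'E'
import cv2,numpy as np
from plant import robot
def cal(n):
    c=robot.get_calibration(n);f=192/np.tan(np.radians(c["vertical_fov"])/2)
    return np.array([[f,0,c["cx"]],[0,f,c["cy"]],[0,0,1]]),np.array(c["rvec"],float),np.array(c["tvec"],float).ravel()
def ray(n,uv,z):
    K,r,t=cal(n);R=cv2.Rodrigues(r)[0];C=-R.T@t
    d=np.c_[np.atleast_2d(uv),np.ones(len(np.atleast_2d(uv)))]@np.linalg.inv(K).T@R
    return C+d*((z-C[2])/d[:,2])[:,None]
def proj(n,P):
    K,r,t=cal(n);return cv2.projectPoints(np.atleast_2d(P).astype(float),r,t,K,None)[0][:,0]
E
python3 - <<'E'
from h import *
for n,zs in(("top",(.052,)),("side",(.052,))):
    f=cv2.imread(f"pics/{n}0.png");b,g,r=[f[:,:,i].astype(int) for i in range(3)]
    m=((g>r+18)&(g>b+18)).astype(np.uint8)
    N,L,S,C=cv2.connectedComponentsWithStats(m)
    for i in range(1,N):
        if S[i,4]>150:
            cs=cv2.findContours((L==i).astype(np.uint8),0,1)[0][0]
            print(n,"comp",S[i],C[i]); 
            if S[i,0]in range(100,200) or n=="side" : print(cv2.boxPoints(cv2.minAreaRect(cs)).tolist())
f=cv2.imread("pics/top0.png")
box=cv2.resize(f[115:215,120:250-0],None,fx=0,fy=0,dsize=(520,400),interpolation=cv2.INTER_CUBIC)
a=cv2.resize(f[115:215,255:325],(420,600),interpolation=cv2.INTER_CUBIC)
b=cv2.resize(f[155:218,125:185],(380,400),interpolation=cv2.INTER_CUBIC)
o=np.zeros((600,800,3),np.uint8);o[:,:420]=a;o[:400,420:]=b;cv2.imwrite("pics/crop1.png",o)
s=cv2.imread("pics/side0.png")[185:255,230:335];cv2.imwrite("pics/crop2.png",cv2.resize(s,(800,533),interpolation=cv2.INTER_CUBIC))
E
```

```text
top comp [ 463  130   49  102 2670] [489.01910112 176.85992509]
top comp [ 67 145  11 104 233] [ 71.93991416 189.8111588 ]
top comp [   6  154   65  103 2289] [ 40.21756225 202.62429008]
top comp [373 161  34  31 612] [389.49509804 176.35294118]
top comp [ 132  162   46   49 1038] [154.39210019 186.01830443]
[[131.15455627441406, 174.37855529785156], [148.59934997558594, 160.6719207763672], [178.2681121826172, 198.4321746826172], [160.8233184814453, 212.13880920410156]]
side comp [199  91  70  16 592] [236.16216216  98.75675676]
[[198.40530395507812, 95.120361328125], [267.1645812988281, 89.93098449707031], [268.07501220703125, 101.99433898925781], [199.31573486328125, 107.1837158203125]]
side comp [232 126  39  32 617] [248.92706645 139.08752026]
[[227.24484252929688, 140.33193969726562], [262.87969970703125, 119.70123291015625], [273.8112487792969, 138.58297729492188], [238.1763916015625, 159.21368408203125]]
side comp [463 174  25  28 151] [474.18543046 187.46357616]
[[458.00006103515625, 180.00001525878906], [465.00006103515625, 173.00001525878906], [487.50006103515625, 195.50001
[... 340 characters left out ...]
85.0344543457031, 279.4137878417969], [493.7930603027344, 257.5172424316406], [517.4136962890625, 266.9655456542969], [508.6551208496094, 288.8620910644531]]
side comp [ 258  294   42   51 1308] [277.87232416 317.88379205]
[[253.00003051757812, 330.9999694824219], [272.8000183105469, 291.3999938964844], [301.6000061035156, 305.8000183105469], [281.8000183105469, 345.3999938964844]]Traceback (most recent call last):
  File "<stdin>", line 12, in <module>
cv2.error: OpenCV(4.12.0) :-1: error: (-5:Bad argument) in function 'resize'
> Overload resolution failed:
>  - argument for resize() given by name ('dsize') and position (2)
>  - argument for resize() given by name ('dsize') and position (2)
```

```bash
python3 - <<'E'
from h import *
f=cv2.imread("pics/top0.png")
a=cv2.resize(f[120:210,260:320],(400,600),interpolation=cv2.INTER_CUBIC)
b=cv2.resize(f[155:218,125:185],(400,420),interpolation=cv2.INTER_CUBIC)
o=np.zeros((600,800,3),np.uint8);o[:,:400]=a;o[:420,400:]=b;cv2.imwrite("pics/crop1.png",o)
s=cv2.imread("pics/side0.png")[180:255,230:330];cv2.imwrite("pics/crop2.png",cv2.resize(s,(800,600),interpolation=cv2.INTER_CUBIC))
E
```

```text
(no output)
```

View pics/crop1.png

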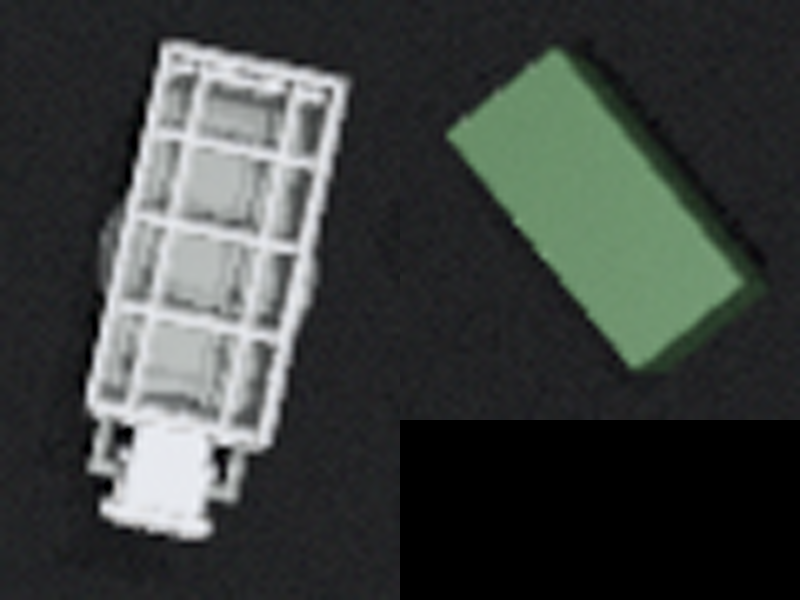

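View pics/crop2.png

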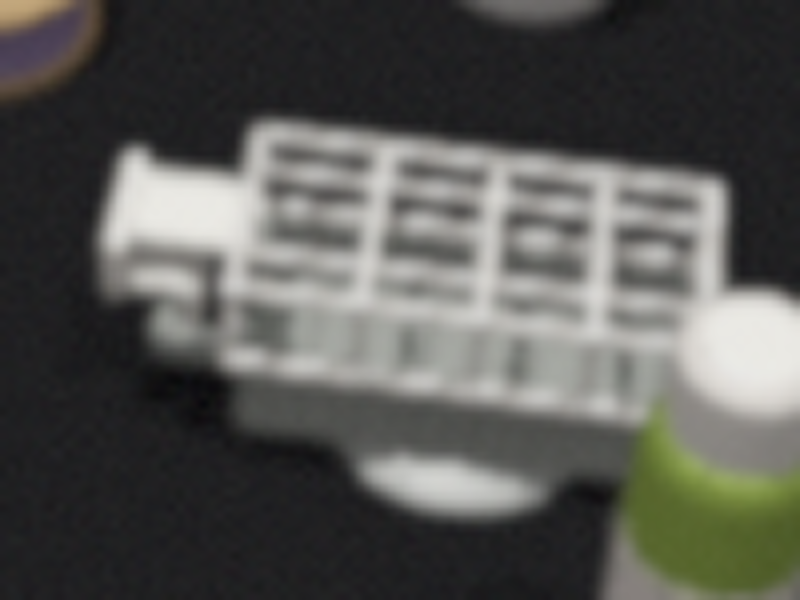

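The crop shows the cage-top corners at crop pixels (165,42), (350,80), (265,445) and (90,405), and the foam's top corners at (558,45), (445,133), (635,370) and (743,283). The side crop shows the cage's far top corners at (250,122) and (725,180). I cast these to the known heights.

```bash
cat >> h.py <<'E'
E
python3 - <<'E'
from h import *
def fit(P,M): # 2D rigid fit model->world
    P=np.array(P)[:,:2];M=np.array(M,float);p,m=P.mean(0),M.mean(0);H=(M-m).T@(P-p)
    th=np.arctan2(H[0,1]-H[1,0],H[0,0]+H[1,1]);c,s=np.cos(th),np.sin(th);R=np.array([[c,-s],[s,c]])
    t=p-R@m;return t,np.degrees(th),(P-(M@R.T+t))*1000
o=np.array
c=o([[165,42],[350,80],[265,445],[90,405]])/6.6667+[260,120]-.5+.075
P=ray("top",c,.080)
print("holder",*fit(P,[[.077,.0375],[.077,-.0375],[-.074,-.0375],[-.074,.0375]]))
print("holder flipped x",*fit(P,[[.074,.0375],[.074,-.0375],[-.077,-.0375],[-.077,.0375]]))
fo=(o([[558,45],[445,133],[635,370],[743,283]])-[400,0])/6.6667+[125,155]-.5+.075
Q=ray("top",fo,.052);print("foam",*fit(Q,[[.063,-.029],[.063,.029],[-.063,.029],[-.063,-.029]]))
s=o([[250,122],[725,180],[232,290]])/8+[230,180]-.5+.06
print("side corners",ray("side",s,.080),"top",P)
print("pad top edge ends",ray("top",o([[100,512],[212,530]])/6.6667+[260,120]-.4,.076))
print("jar,can,spool",ray("top",[[206,133],[349,132],[219,216]],.118)[0],ray("top",[[349,132]],.178),ray("top",[[219,216]],.036))
E
```

```text
holder [ 0.54897566 -0.04677964] -12.183736172435045 [[-0.50286626  0.58902192]
 [ 0.07406881 -0.54548495]
 [ 0.25865246  1.62916281]
 [ 0.170145   -1.67269978]]
holder flipped x [ 0.55190809 -0.04741278] -12.183736172435045 [[-0.50286626  0.58902192]
 [ 0.07406881 -0.54548495]
 [ 0.25865246  1.62916281]
 [ 0.170145   -1.67269978]]
foam [0.47104775 0.33055293] 39.06407686427151 [[-0.02816058 -0.54003573]
 [-0.15464961  0.46538121]
 [ 0.39452737 -0.56360867]
 [-0.21171718  0.6382632 ]]
side corners [[ 0.4791143   0.00733933  0.08      ]
 [ 0.63132469 -0.02360874  0.08      ]
 [ 0.4687778  -0.06889183  0.08      ]] top [[ 0.63165271 -0.02578592  0.08      ]
 [ 0.61640109 -0.10023112  0.08      ]
 [ 0.46898683 -0.06618832  0.08      ]
 [ 0.48472687  0.0038205   0.08      ]]
pad top edge ends [[ 0.44198738 -0.00047962  0.076     ]
 [ 0.43498371 -0.04536586  0.076     ]]
jar,can,spool [0.60404242 0.17912239 0.118     ] [[ 0.59540165 -0.18030165  0.178     ]] [[0.38901319 0.15243312 0.036     ]]
```

```bash
cat >> h.py <<'E'
O=np.array([.5515,-.047,0]);YAW=-12.
def W(p):
    c,s=np.cos(np.radians(YAW)),np.sin(np.radians(YAW));return O+np.array([c*p[0]-s*p[1],s*p[0]+c*p[1],p[2]])
HX,HZ=.078,.042
def swing(g,th):  # point g=(x,z) in shut cage, holder axes -> at angle th
    x,z=g[0]-HX,g[1]-HZ;return np.array([HX+x*np.cos(th)+z*np.sin(th),0,HZ-x*np.sin(th)+z*np.cos(th)])
def rpy(p):return [180,p,YAW+180]
def tcp(P,p,d=.052):  # tool pitched p deg (tips forward) with point d ahead of TCP at holder point P
    a=np.radians(p);return W(P-d*np.array([np.sin(a),0,-np.cos(a)]))
def st(m=""):
    o=robot.observe();print(m,"t%.1f"%o["time"],"tcp",o["tool_pos"].round(4),"F",o["ft_force"].round(1),"w %.4f"%o["gripper_width"],"gf %.1f"%o["gripper_force"],flush=True)
E
python3 - <<'E'
from h import *
print("tip",robot.tip_reach)
for p in(30,15,0,-15,-30):
    print(p,[None if (q:=robot.ik(tcp(swing((-.110,.071),t),p),rpy(p))) is None else q.round().astype(int).tolist() for t in(0,.4,.8,1.2,1.6,1.7,1.9)])
print(robot.ik([.471,.3305,.10],[180,0,219]),robot.ik([.471,.3305,.3],[180,0,219]))
E
```

```text
tip 0.0726
30 [None, None, None, [-20, -34, -37, 57, 4, -7], [-19, -19, -26, 53, 3, -6], [-19, -16, -24, 52, 3, -6], [-18, -9, -20, 50, 3, -5]]
15 [[-22, -44, -55, 64, 3, -9], [-21, -39, -45, 69, 2, -9], [-20, -28, -32, 71, 2, -8], [-19, -15, -18, 72, 2, -7], [-18, -2, -6, 71, 2, -6], [-18, 2, -3, 70, 1, -6], [-17, 8, 2, 69, 1, -5]]
0 [[-20, -20, -37, 73, 0, -8], [-20, -17, -27, 79, 0, -8], [-19, -8, -14, 84, 0, -7], [-18, 4, 1, 87, 0, -6], [-17, 17, 16, 89, 0, -5], [-17, 21, 20, 89, 0, -5], [-17, 28, 27, 89, 0, -5]]
-15 [[-19, 1, -20, 84, -2, -7], [-19, 3, -11, 91, -2, -6], [-18, 11, 4, 98, -2, -6], [-17, 23, 22, 103, -1, -5], [-17, 40, 44, 109, -1, -5], [-17, 45, 50, 110, -1, -4], [-16, 57, 66, 114, -1, -4]]
-30 [[-18, 20, -3, 96, -3, -5], [-18, 21, 6, 104, -3, -5], [-17, 30, 22, 112, -3, -5], None, None, None, None]
[ 22.04032871   5.56339072 -16.26128426  68.17532502   0.
 -16.95967129] [ 22.04032871   1.59958676   0.62513977  89.02555301   0.
 -16.95967129]
```

```bash
python3 - <<'E'
from h import *
G=np.array([-.116,0,.071])
robot.move_pose(tcp(G+[-.0,0,.10],0),rpy(0)); robot.set_gripper(.068)
hit=robot.line_to(tcp(G,0),vel=.12,guard=8); st(f"down hit={hit}")
robot.pause(.1); b=robot.observe()
cv2.imwrite("pics/a_top.png",robot.grab_frame("top"));
s=robot.grab_frame("side");cv2.imwrite("pics/a_side.png",cv2.resize(s[110:270,190:350],(600,600),interpolation=cv2.INTER_CUBIC))
if not hit: robot.set_gripper(.03); st("gripped")
E
```

```text
down hit=False t3.7 tcp [ 0.4385 -0.0231  0.1237] F [-0.2 -0.3 -0.6] w 0.0679 gf 0.0
gripped t4.2 tcp [ 0.4382 -0.0226  0.1234] F [-1.5  4.3  4.9] w 0.0422 gf 60.0
```

View pics/a_side.png

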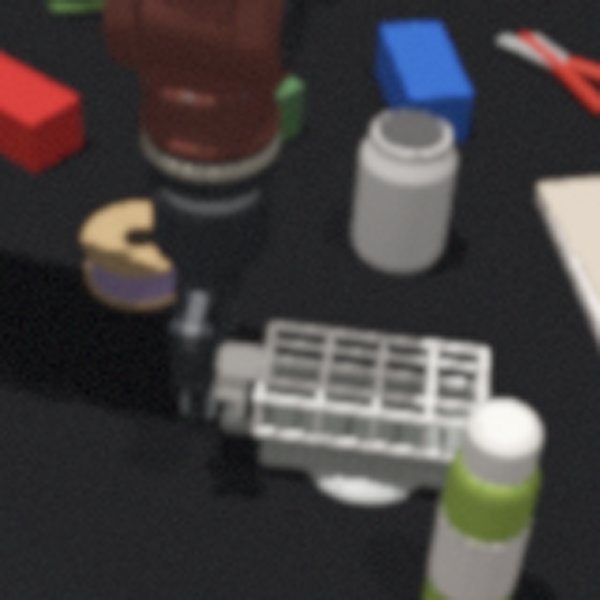

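The picture shows the fingers straddling the thumb pad at about (200,360), with can, jar and spool clear. The pad is now gripped at 42 mm, so I press it in and start lifting with force checks.

```bash
python3 - <<'E'
from h import *
G0=np.array([-.116,0,.071])
robot.line_to(tcp(G0+[.0068,0,0],0),vel=.03); st("in")
g=(G0[0]+.0068,.071)
for th in(.05,.1,.2,.3):
    robot.line_to(tcp(swing(g,th),0),vel=.06); st(th)
s=robot.grab_frame("side");cv2.imwrite("pics/b_side.png",cv2.resize(s[110:270,190:350],(600,600),interpolation=cv2.INTER_CUBIC))
E
```

```text
in t4.6 tcp [ 0.4441 -0.0239  0.1231] F [-5.4  4.9  8.6] w 0.0424 gf 60.4
0.05 t4.9 tcp [ 0.4447 -0.0239  0.1312] F [-4.6  3.7 -1.8] w 0.0423 gf 61.0
0.1 t5.2 tcp [ 0.4479 -0.0246  0.1411] F [-2.9  4.   0.8] w 0.0419 gf 61.6
0.2 t5.7 tcp [ 0.4535 -0.0261  0.159 ] F [-3.1  3.3  0.5] w 0.0422 gf 60.9
0.3 t6.2 tcp [ 0.4609 -0.0274  0.1769] F [-5.5  5.  -1.1] w 0.0421 gf 63.8
```

View pics/b_side.png

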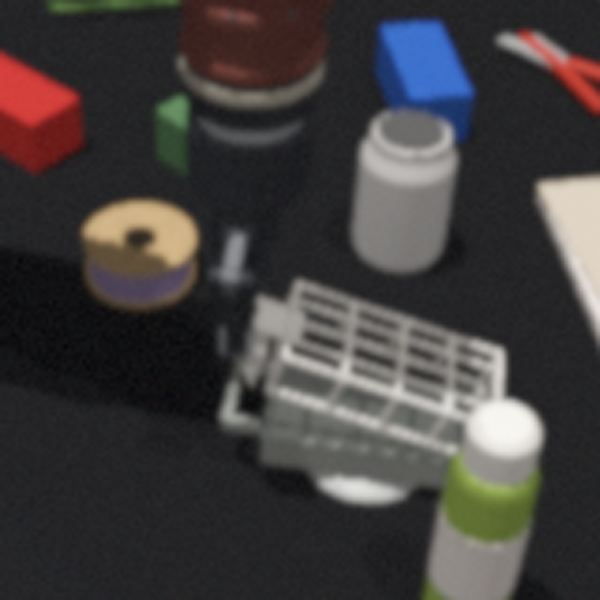

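The cage is unlatched and up by about 0.3 rad, with the pad still held at about (255,330). I carry on with the swing.

```bash
python3 - <<'E'
from h import *
g=(-.1092,.071)
for th in np.arange(.45,1.76,.15):
    robot.line_to(tcp(swing(g,th),0),vel=.13)
    o=robot.observe()
    print(round(th,2),o["ft_force"].round(1),round(o["gripper_width"],4),flush=True)
    if np.linalg.norm(o["ft_force"])>45 or o["gripper_width"]<.038: break
st()
s=robot.grab_frame("side");cv2.imwrite("pics/c_side.png",cv2.resize(s[90:250,190:350],(600,600),interpolation=cv2.INTER_CUBIC))
E
```

```text
0.45 [-3.   5.9  1.7] 0.042
0.6 [-3.2  3.4  1.8] 0.0416
0.75 [-4.6  3.5  3.5] 0.0415
0.9 [-3.8  4.7  5.5] 0.0415
1.05 [-3.   5.2  5.1] 0.041
1.2 [-6.5  5.3 26.4] 0.0405
1.35 [-0.5  5.1 38.9] 0.0404
1.5 [ 3.5  4.  37.4] 0.0408
1.65 [11.6  2.3 39.6] 0.0404
 t9.5 tcp [ 0.676  -0.0732  0.288 ] F [11.6  2.3 39.6] w 0.0404 gf 72.8
```

View pics/c_side.png

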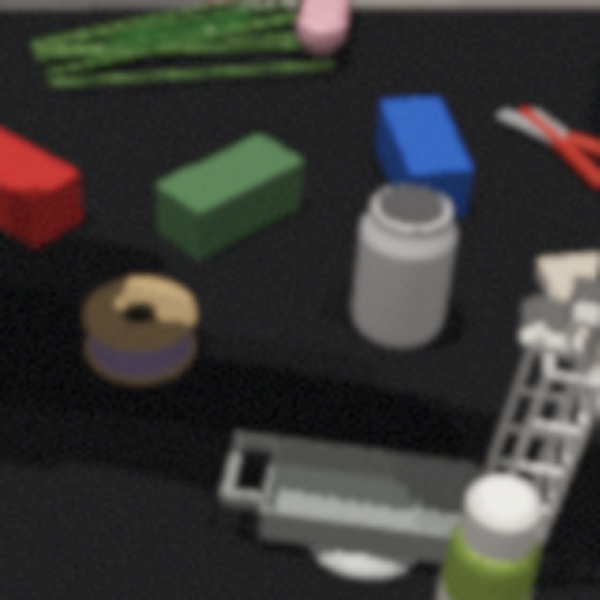

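The picture shows the cage swung up past vertical at about (540,400) and the tray empty at (360,490). I release it, pick the foam, and look at the open tray.

```bash
python3 - <<'E'
from h import *
robot.set_gripper(.075); st("rel")
p=robot.observe()["tool_pos"]; robot.line_to([p[0]-.03,p[1]+.006,.34],vel=.2); st("up")
F=[.471,.3305]; R=[180,0,219]
robot.move_pose(F+[.25],R); robot.set_gripper(.085)
t=robot.grab_frame("top");cv2.imwrite("pics/d_topfull.png",t)
cv2.imwrite("pics/d_top.png",cv2.resize(t[100:210,240:350],(600,600),interpolation=cv2.INTER_CUBIC))
hit=robot.line_to(F+[.100],vel=.15,guard=8); st(f"hit {hit}")
if not hit:
    robot.set_gripper(.03); st("grip"); robot.line_to(F+[.28],vel=.2); st("lift")
E
```

```text
rel t10.0 tcp [ 0.6702 -0.0724  0.2772] F [ 0.5  0.3 -0.3] w 0.0748 gf 0.0
up t10.5 tcp [ 0.6404 -0.0665  0.3404] F [-0.9  0.7  0. ] w 0.0750 gf 0.0
hit False t13.6 tcp [0.4716 0.3308 0.1011] F [-0.1  0.1 -0.3] w 0.0853 gf 0.0
grip t13.9 tcp [0.4716 0.3308 0.1012] F [-0.2  0.2  6.2] w 0.0570 gf 66.2
lift t15.0 tcp [0.4705 0.3303 0.2784] F [-1.   1.4 -2.3] w 0.0569 gf 65.0
```

View pics/d_top.png

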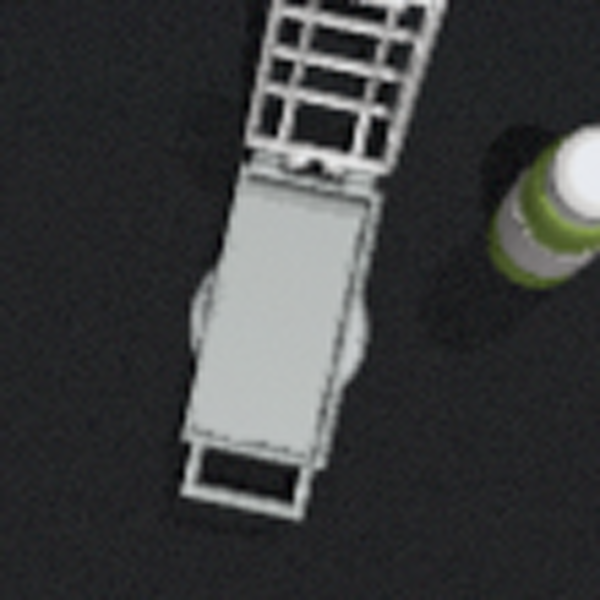

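The cage lies fully open and the tray's outer rim corners are at crop pixels (240,178), (382,197), (325,468) and (183,440). The foam is gripped at 57 mm. I refine the tray pose and check the foam in hand.

```bash
python3 - <<'E'
from h import *
c=np.array([[240,178],[382,197],[325,468],[183,440]])/5.4545+[240,100]-.4
P=ray("top",c,.042)[:,:2];print(P.round(4).tolist(),"centre",P.mean(0),"yaw",np.degrees(np.arctan2(*((P[0]+P[1]-P[2]-P[3])[::-1]))))
print("len,wid",np.linalg.norm((P[0]+P[1]-P[2]-P[3])/2),np.linalg.norm((P[0]+P[3]-P[1]-P[2])/2))
k=np.array([[183,495],[303,520]])/5.4545+[240,100]-.4
Q=ray("top",k,.0475);print("keeper front mid",Q.mean(0),"pred",W([-.100,0,0]))
t=robot.grab_frame("top");b,g,r=[t[:,:,i].astype(int) for i in range(3)]
m=((g>r+18)&(g>b+18)).astype(np.uint8);m[:,:90]=0;m[:,220:]=0;m[:100]=0
for cc in cv2.findContours(m,0,1)[0]:
    if cv2.contourArea(cc)>40:print("green",cv2.minAreaRect(cc))
E
```

```text
[[0.6222, -0.0252], [0.6126, -0.0974], [0.4744, -0.0686], [0.4883, 0.0032]] centre [ 0.54936687 -0.04700519] yaw -11.882057926695383
len,wid 0.13903603199660405 0.07290978442995863
keeper front mid [ 0.45388694 -0.02701131  0.0475    ] pred [ 0.45368524 -0.02620883  0.        ]
green ((144.47560119628906, 191.71951293945312), (22.0205020904541, 26.08102035522461), 51.34019470214844)
```

```bash
python3 - <<'E'
from h import *
robot.move_pose(W([-.0008,0,.26]),rpy(0)); st("above")
robot.line_to(W([-.0008,0,.15]),vel=.2); st("z.15")
s=robot.grab_frame("side");cv2.imwrite("pics/e_side.png",cv2.resize(s[120:270,200:350],(600,600),interpolation=cv2.INTER_CUBIC))
hit=robot.line_to(W([-.0008,0,.1195]),vel=.05,guard=6); st(f"hit {hit}")
E
```

```text
above t16.5 tcp [ 0.5508 -0.0459  0.26  ] F [ 0.1  0.1 -2.2] w 0.0568 gf 65.0
z.15 t17.2 tcp [ 0.5513 -0.0466  0.1512] F [-0.3 -0.3 -3.2] w 0.0569 gf 64.9
hit True t17.8 tcp [ 0.5501 -0.0467  0.1192] F [-0.6 -0.2  3.7] w 0.0568 gf 66.0
```

View pics/e_side.png

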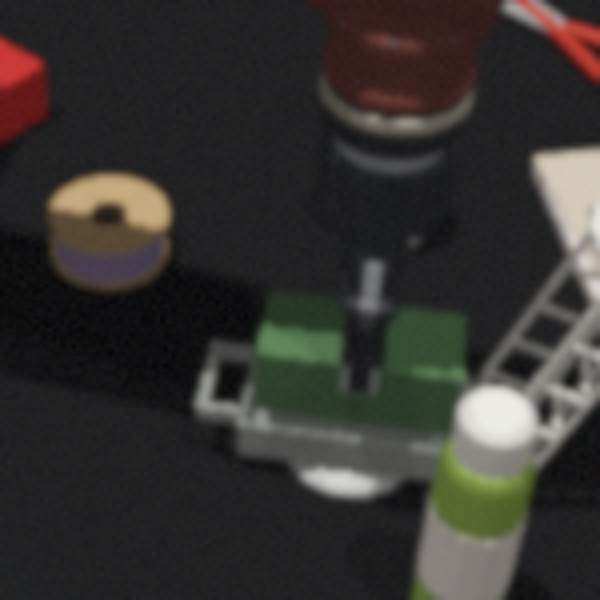

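The picture shows the foam held level just above the tray, straddled by the walls. It touched down at 0.119, the expected seat height. I release it and take the cage's pad to swing it shut.

```bash
python3 - <<'E'
from h import *
robot.set_gripper(.080); st("rel")
robot.line_to(W([-.0008,0,.30]),vel=.25)
t=robot.grab_frame("top");cv2.imwrite("pics/f_top.png",t)
g=(-.114,.064);P=swing(g,1.9);d=.059
robot.move_pose(tcp(P+[0,0,.06],0,d),rpy(0)); robot.set_gripper(.068)
hit=robot.line_to(tcp(P,0,d),vel=.1,guard=6); st(f"hit {hit}")
if not hit: robot.set_gripper(.03); st("grip")
t=robot.grab_frame("top");cv2.imwrite("pics/g_top.png",t)
b,gg,r=[t[:,:,i].astype(int) for i in range(3)]
for im in("f_top","g_top"):
    t=cv2.imread(f"pics/{im}.png");b,gg,r=[t[:,:,i].astype(int) for i in range(3)]
    m=((gg>r+18)&(gg>b+18)).astype(np.uint8);m[:,:250]=0;m[:,340:]=0;m[:110]=0;m[215:]=0
    for cc in cv2.findContours(m,0,1)[0]:
        if cv2.contourArea(cc)>100:print(im,cv2.minAreaRect(cc),ray("top",cv2.boxPoints(cv2.minAreaRect(cc)),.07).round(3).tolist())
E
```

```text
rel t18.2 tcp [ 0.5494 -0.0464  0.1182] F [-0.2  0.  -0. ] w 0.0800 gf 0.0
hit False t20.9 tcp [ 0.709  -0.0805  0.2764] F [-0.9 -1.3  0.5] w 0.0679 gf 0.0
grip t21.3 tcp [ 0.7091 -0.0803  0.2763] F [0.6 2.1 1.7] w 0.0418 gf 60.8
```

```bash
python3 - <<'E'
from h import *
s=robot.grab_frame("side");b,gg,r=[s[:,:,i].astype(int) for i in range(3)]
m=((gg>r+14)&(gg>b+14)).astype(np.uint8);m[:,:240]=0;m[:,320:]=0;m[:185]=0;m[245:]=0
cc=max(cv2.findContours(m,0,1)[0],key=cv2.contourArea)
print("hull",cv2.approxPolyDP(cv2.convexHull(cc),2,True)[:,0].tolist())
print("pred top corners",[proj("side",W([x,y,.070]))[0].round(1).tolist() for x,y in((-.063,.029),(.063,.029),(.063,-.029),(-.063,-.029))])
g=(-.114,.064);d=.059
for th in np.arange(1.75,.14,-.16):
    robot.line_to(tcp(swing(g,th),0,d),vel=.13)
    o=robot.observe(); print(round(th,2),o["ft_force"].round(1),round(o["gripper_width"],4),flush=True)
    if np.linalg.norm(o["ft_force"])>50 or o["gripper_width"]<.036: break
st()
E
```

```text
hull [[266, 202], [313, 208], [319, 244], [310, 244], [264, 224], [263, 212]]
pred top corners [[267.3, 200.8], [315.5, 207.1], [314.7, 223.4], [264.3, 216.6]]
1.75 [2.7 1.7 1.2] 0.0419
1.59 [1.6 3.5 3.3] 0.0419
1.43 [ 1.5  3.8 13.9] 0.0399
1.27 [-2.   2.7 21.3] 0.0391
1.11 [-6.9  4.4 27.2] 0.0395
0.95 [-0.3  4.5  1.6] 0.0394
0.79 [-0.  -0.  -0.7] 0.03
 t24.1 tcp [ 0.511  -0.0389  0.2523] F [-0.  -0.  -0.7] w 0.0300 gf 0.0
```

The foam is seated, its outline matching the predicted corners within 2 px. The pad slipped out of the grip at about 0.87 rad, so the cage should have fallen onto the keeper. I probe down on the front bar to confirm.

```bash
python3 - <<'E'
from h import *
p=robot.observe()["tool_pos"];robot.line_to([p[0],p[1],.31],vel=.25);robot.set_gripper(0)
robot.move_pose(W([-.074,0,.24]),rpy(0))
hit=robot.line_to(W([-.074,0,.145]),vel=.06,guard=5);st(f"hit {hit}")
print("tip z",robot.observe()["tool_pos"][2]-robot.tip_reach)
s=robot.grab_frame("side");cv2.imwrite("pics/i_side.png",cv2.resize(s[120:270,200:350],(600,600),interpolation=cv2.INTER_CUBIC))
E
```

```text
hit True t26.5 tcp [ 0.4785 -0.0314  0.1613] F [-0.   0.5  1.4] w 0.0000 gf 0.8
tip z 0.08874375377999383
```

Contact came at 89 mm, so the cage rests on the keeper at about 0.07 rad. Next I press it down.

```bash
python3 - <<'E'
from h import *
for z in np.arange(.160,.1475,-.001):
    robot.line_to(W([-.074,0,z]),vel=.03)
    o=robot.observe();print(round(z,4),"tip %.4f"%(o["tool_pos"][2]-robot.tip_reach),o["ft_force"].round(1),flush=True)
    if o["ft_force"][2]>32 or (z<.1515 and o["ft_force"][2]>18): break
E
```

```text
0.16 tip 0.0876 [-4.6  1.1  7.6]
0.159 tip 0.0865 [-3.4  0.8  5.3]
0.158 tip 0.0853 [-2.3  0.5  1.4]
0.157 tip 0.0842 [-0.5 -1.  -0.1]
0.156 tip 0.0832 [ 0.7 -0.3  0.6]
0.155 tip 0.0823 [ 0.7  0.2 -0.7]
0.154 tip 0.0813 [ 0.  -0.   0.1]
0.153 tip 0.0803 [ 0.7  0.2 -0.7]
0.152 tip 0.0799 [-1.8  0.8  4.6]
0.151 tip 0.0796 [-5.5  1.6 13.1]
0.15 tip 0.0794 [-8.1  2.5 19.1]
```

The force dropped through the snap and then met the shut cage solidly at 80 mm. I retreat and use the last picture to verify.

```bash
python3 - <<'E'
from h import *
robot.line_to(W([-.074,0,.26]),vel=.2)
robot.move_pose([.30,.42,.32],[180,0,219]);robot.pause(.3);st()
s=robot.grab_frame("side");t=robot.grab_frame("top")
o=np.zeros((600,800,3),np.uint8);o[:,:400]=cv2.resize(t[120:210,260:320],(400,600),interpolation=cv2.INTER_CUBIC)
o[:300,400:]=cv2.resize(s[180:255,230:330],(400,300),interpolation=cv2.INTER_CUBIC);o[300:,400:]=cv2.resize(s,(400,300));cv2.imwrite("pics/j.png",o)
E
```

```text
t32.0 tcp [0.3004 0.4197 0.32  ] F [0.3 0.3 0.3] w -0.0002 gf 0.0
```

View pics/j.png

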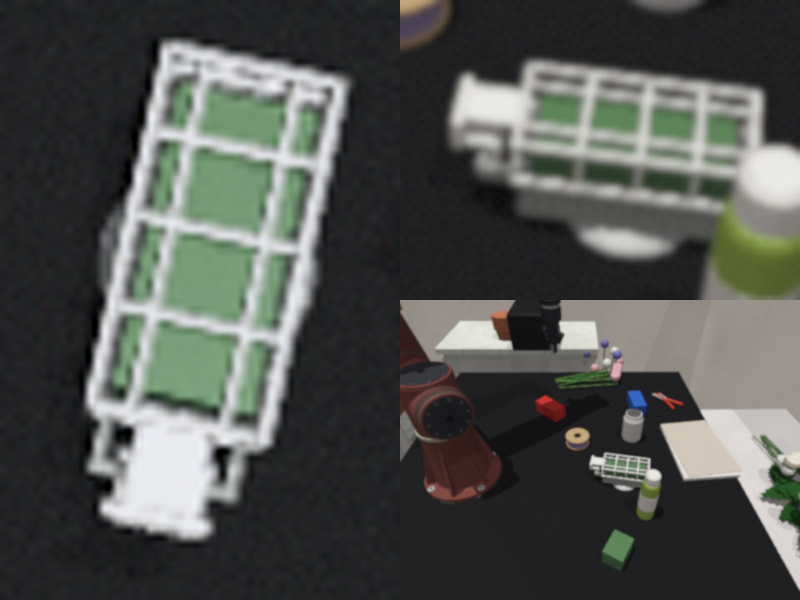

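The cage corners and the pad ends (100,512) and (212,530) are at their original shut pixels, with the foam seated inside and the other items unmoved.

```bash
python3 -c "
from plant import robot
print(robot.job_done())"
```

```text
the job is handed in; nothing more can be done
None
```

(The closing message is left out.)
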